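# Finish the bottle row and collar the tester

### The arm

A 6-joint arm with a two-finger parallel gripper is mounted at the origin on the work surface. World frame = base frame: x ahead of the robot, y to its left, z up, the work surface at z = 0. Lengths are in mm, angles in rad, forces in N, time in s.
With the tool pointing down it reaches from about 375 to 925 mm from the base axis. Payload 5.7 kg.
Tool frame: the origin (TCP) lies midway between the tips of the shut fingers; the grasp point (between the pads) lies 19 mm behind it; z points along the fingers, y is the line along which they close (so a half turn about z gives the same grasp; the last joint's range is limited). The gripper opens to 88 mm and grips with 3 to 60 N. Pads are 20 mm wide; open, the fingers measure 115 mm over their backs; the gripper's body (75 mm by 178 mm) begins 61 mm behind the grasp point.
Start: joints at [-1.305, 0.359, 1.51, -0, 1.272, -0.115], TCP at [222.98, -556.994, 222.623] pointing down, gripper open.
Joint ranges: [-2.97, 2.97], [-1.01, 2.36], [0.21, 2.38], [-0.96, 4.11], [0.2, 2.71], [-2.98, 2.98]. Speed limits (rad/s): [2.39, 2.39, 3.14, 3.14, 3.14, 3.14].

### API

Orientations are given as a unit quaternion [w, x, y, z].
In Python, from workcell import robot gives the robot as it stands.
- The arm moves only by the tool move_arm, never from a script. Its argument "steps" is text: rows parted by semicolons, each of 5 numbers parted by spaces: the shift along the tool's x, y, z as a fraction of full scale, then the turn about the tool's z as a fraction of full scale, then the finger opening in mm, from 0 to 87.8. A call has 1 to 8 rows; each row is the pose to reach, as a shift and turn from the pose commanded when the call began, along the tool's axes at that moment, turning the shorter way round; what a row does not reach only later rows make up. Full scale, the value 1, is 0.6 m for a shift and pi rad for a turn. A row lasts 1/8 s, in which the tool goes at most 62.5 mm and 10.7 degrees, less where a joint would pass 70% of its speed; a pose out of reach is approached as far as the arm can. A call with a number of a shift or a turn outside -1 to 1 is refused whole. A call with a gripper value outside its range is refused whole. The fingers move at their own pace and stop on an object; "grip_force" is the grip in N (left out, the last holds). Time passes only in rows, so rows that repeat a pose let the fingers close. It gives the time, the measured TCP pose, the force, the opening and the grip force at its end, in the units of the state.
- robot.observe(): the state, without advancing time (a new reading comes with each control period).
- robot.read_camera(name): name is "scene" or "top"; returns (picture, depth): 420x560x3 uint8, blue, green, red; 420x560 float32, mm along the optical axis (not along the pixel's ray), 0 where there is no reading.
- robot.calibration(name): a dict with "mtx" (3x3 intrinsics, pixels), "view" (4x4, takes a point from world to camera coordinates). Camera axes: x right, y down, z forward; pixel columns grow to the right and rows downward; lengths in mm; the calibration is good to about 2 mm. A picture is of the moment at which its call begins. calibration takes no time and is no camera call.
- robot.close_job(): hands the job in; it is judged then, once.
The state is a dict: "clock": time; "joint_positions": joint angles; "joint_vel": joint speeds; "joint_efforts": joint torques, N m; "tool_pos": TCP position; "orientation": TCP orientation; "force": force on the tool from outside, world axes, zero at the start; "ft_torque": the same for the moment, N m; "width": opening from 0.0 (shut) to 1.0 (fully open); "grip_force": force on a finger pad.
Only numpy, scipy, OpenCV 4.12 (cv2) and the standard library are available. Lean on these libraries where they do the work, as an engineer would, in place of code of your own. Each camera call takes 0.05 s, during which the arm holds its last target. There are 200 camera calls.

### The job

Complete the row on the wooden display shelf: without shifting the bottle that already stands there, stand the two small amber bottles from the white paper upright beside it on the dark strip, so that the three make one straight row side by side, with the white-capped bottle in the middle and no more than about a centimetre between neighbours. Slip the orange collar over the white cap so that it lies flat on that bottle's shoulder. Leave the other things on the bench alone and tip nothing over.

Things in the scene. Friction and masses are not known exactly. Their poses are not given: they have to be found in the camera images.
- shelf: Low wooden display shelf, fixed. Origin: centre of its underside, on the bench; x towards its far long edge, y along its length. Board top 45 mm above the origin, 84 mm deep (x), 280 mm long (y); a flush 40 mm wide dark strip runs along its middle (x = 0). End cheeks (inner faces y = +-140 mm) rise 22 mm above the board; a 6 mm brass rail runs along the far edge, x = 37 mm, 16 mm above the board.
- black_a: Amber glass bottle: round body 38 mm in diameter, 58 mm high, chamfered to a flat shoulder (34 mm across) at 65 mm; black cap 22 mm in diameter from 65 to 95 mm (top). About 110 g. Origin: centre of the underside; z up. This one already stands on the shelf's dark strip, up to 85 mm either side of the shelf's middle (y); the longer free side has room for two more. It must stay there.
- black_b: Amber glass bottle: round body 38 mm in diameter, 58 mm high, chamfered to a flat shoulder (34 mm across) at 65 mm; black cap 22 mm in diameter from 65 to 95 mm (top). About 110 g. Origin: centre of the underside; z up. This one stands on the white paper on the bench, to the right.
- white_w: Amber glass bottle: round body 38 mm in diameter, 58 mm high, chamfered to a flat shoulder (34 mm across) at 65 mm; white cap 22 mm in diameter from 65 to 95 mm (top). About 110 g. Origin: centre of the underside; z up. Stands on the white paper on the bench, to the right; it goes in the middle of the row.
- collar: Orange plastic neck collar, a plain ring lying flat on the bench in front of the shelf: 36 mm outside, 28 mm inside diameter, 12 mm high, 15 g or so. Origin: centre of its underside; z up its axis. It passes freely over the 22 mm cap and rests on the bottle's shoulder.
- flask: Bystander: green glass flask with a cork, 60 mm in diameter, 110 mm high, at the robot's left. Origin: centre of the underside.
- cup: Bystander: open red cup, 80 mm across its rim, 95 mm high, at the right beyond the bottles. Origin: centre of the underside.
- tall: Bystander: larger amber bottle with a black cap, 48 mm in diameter, 130 mm high, beyond the shelf's right end. It is not part of the row. Origin: centre of the underside.
- vial: Bystander: clear vial with a white stopper, 24 mm in diameter, 60 mm high, beyond the bottles. Origin: centre of the underside.
- marker: Bystander: blue marker pen with a black cap, 130 mm long along its x, 13 mm thick, lying on the bench between the bottles and the collar. Origin: centre of its underside.

How it is judged (in metres and radians):
At the end, for the whole second after the job is handed in: Three small bottles upright and at rest on the shelf, on the dark strip within 11 mm; white cap between the black ones, under 54 mm centre to centre, the outer two over 72 mm apart; first bottle within 15 mm of its start; collar level on the white one's shoulder (61-69 mm up), centred within 6 mm (x of black_a in the frame of shelf between -0.011 and 0.011 m and z of black_a in the frame of shelf between 0.04 and 0.05 m and angle between each of black_a, black_b, white_w's own z axis and vertical below 0.08 rad and linear speed of each of black_a, black_b, white_w, collar below 0.01 m/s and x of black_b in the frame of shelf between -0.011 and 0.011 m and z of black_b in the frame of shelf between 0.04 and 0.05 m and x of white_w in the frame of shelf between -0.011 and 0.011 m and z of white_w in the frame of shelf between 0.04 and 0.05 m and horizontal distance between white_w and black_a below 0.054 m and horizontal distance between white_w and black_b below 0.054 m and horizontal distance between black_a and black_b above 0.072 m and distance of black_a from where it was at the start of the episode below 0.015 m and horizontal distance between collar and white_w below 0.006 m and z of collar in the frame of white_w between 0.061 and 0.069 m and angle between collar's own z axis and vertical below 0.12 rad); the robot touches nothing.
It fails at once if one of the three small bottles is tipped by more than 0.6 rad (angle between any of black_a, black_b, white_w's own z axis and vertical above 0.6 rad).
It fails at once if the bottle already on the shelf is shifted by more than 30 mm (distance of black_a from where it was at the start of the episode above 0.03 m).
It fails at once if the flask, cup, large bottle, vial or marker is moved by more than 30 mm, or one that stands is tipped by more than 0.4 rad (distance of any of flask, cup, tall, vial, marker from where it was at the start of the episode above 0.03 m or angle between any of flask, cup, tall, vial's own z axis and vertical above 0.4 rad).
It also fails if it takes over 72 s, if anything falls off the work surface, if the arm or the gripper's body presses on something with over 40 N, if the wrist force passes 120 N, or if a joint passes its speed limit or range.

## Working session

There is one attempt and no reset: what is moved stays moved. The work goes in short steps, Python scripts to look and compute and a tool call to move; the robot and the scene stay as the last step left them, time stands still between calls to the robot, and variables do not carry over. Pictures are saved under pics/ and viewed, at most 10 in all, crops included, and the job is handed in when it is done.

Besides the shell and the picture viewer there is one more tool, called after "Call:" as name(argument=value, ...) on one line, values as JSON. move_arm: Moves the arm, as the interface text tells. Shift numbers are shares of 0.6 m and turn numbers shares of pi rad, none past 1 either way. Its arguments: {"type":"object","properties":{"steps":{"type":"string"},"grip_force":{"type":"number"}},"required":["steps"]}

```bash
mkdir -p pics; ls
cat > h.py <<'E'
import numpy as np, cv2
from workcell import robot
def grab(n):
    p,d=robot.read_camera(n); c=robot.calibration(n)
    return p,d,np.array(c["mtx"],float),np.array(c["view"],float)
def ray(K,V,u,v,z):
    R,t=V[:3,:3],V[:3,3]; o=-R.T@t
    d=R.T@np.linalg.inv(K)@np.array([u,v,1.]); return o+d*(z-o[2])/d[2]
def cloud(d,K,V):
    v,u=np.mgrid[:d.shape[0],:d.shape[1]]
    c=np.stack([(u-K[0,2])/K[0,0]*d,(v-K[1,2])/K[1,1]*d,d],-1)
    return (c-V[:3,3])@V[:3,:3]
def proj(K,V,p):
    c=V[:3,:3]@np.array(p,float)+V[:3,3]; q=K@c; return q[:2]/q[2]
E
python3 - <<'E'
from h import *
for n in("scene","top"):
    p,d,K,V=grab(n); cv2.imwrite(f"pics/{n}0.png",p); np.savez(f"{n}0.npz",p=p,d=d,K=K,V=V)
    print(n,K.round(1).tolist(),(-V[:3,:3].T@V[:3,3]).round(),V[2,:3].round(2))
print(robot.observe())
E
```

```text
pics
scene [[517.3, 0.0, 276.7], [0.0, 517.3, 213.1], [0.0, 0.0, 1.0]] [1150. -778.  655.] [-0.51  0.68 -0.53]
top [[526.8, 0.0, 285.3], [0.0, 526.8, 210.2], [0.0, 0.0, 1.0]] [ 411.   -4. 1552.] [ 0.12 -0.01 -0.99]
{'clock': 0.1, 'joint_positions': array([-1.30509128e+00,  3.59441053e-01,  1.51130557e+00, -3.89355525e-05,
        1.27250285e+00, -1.15123574e-01]), 'joint_vel': array([-1.56594220e-03, -2.31463106e-03, -2.19185525e-03, -2.90450768e-03,
       -8.49547463e-06, -5.57683688e-04]), 'joint_efforts': array([ 3.03074148e-04, -5.16358638e+01, -2.71405578e+01,  6.76325429e-02,
        2.76671100e-02, -2.63722535e-05]), 'tool_pos': array([ 222.81732505, -556.42837549,  221.89593766]), 'orientation': array([-8.24659956e-04,  9.81924482e-01,  1.89271299e-01, -8.08630166e-05]), 'force': array([ 0.01637154,  0.4770781 , -0.07960352]), 'ft_torque': array([-0.07872312, -0.00509284,  0.01716881]), 'grip_force': 0.0, 'width': 1.0018038017945978}
```

View pics/top0.png

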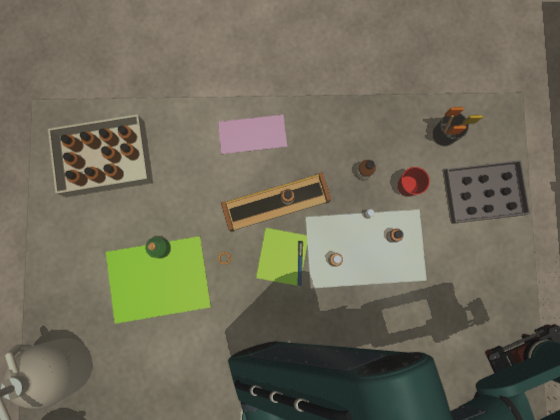

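View pics/scene0.png

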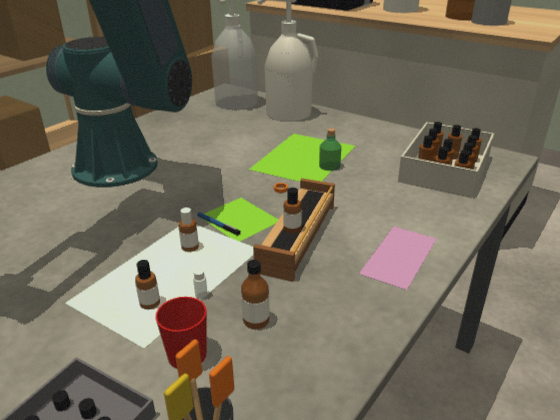

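The top view shows the shelf from (225,215) to (325,187), with black_a at (288,197), white_w at (335,259), black_b at (396,235), the collar at (224,258) and the marker at (300,262). The vial is at (369,212), the tall bottle at (366,170), the cup at (413,182) and the flask at (157,247). The scene view shows the same layout unobstructed: caps at (187,215), (144,268) and (292,197), and the collar at (281,187).

```bash
cat >> h.py <<'E'
from scipy.optimize import least_squares
def fitc(P,r):
    m=P[:,:2].mean(0)
    return least_squares(lambda c:np.hypot(*(P[:,:2]-c).T)-r,m,loss="soft_l1",f_scale=1).x
E
python3 - <<'E'
from h import *
D={n:np.load(n+"0.npz") for n in("scene","top")}
seed={"black_a":(288,197,140),"white_w":(335,259,95),"black_b":(396,235,95),"collar":(224,258,12),"vial":(369,212,60),"tall":(366,170,130),"cup":(413,182,95),"flask":(157,247,110),"marker":(300,262,13)}
T=D["top"];S=D["scene"]
ct,cs=cloud(T["d"],T["K"],T["V"]),cloud(S["d"],S["K"],S["V"])
for n,(u,v,z) in seed.items():
    g=ray(T["K"],T["V"],u,v,z); o=[n,g.round()[:2]]
    for c in(ct,cs):
        near=np.hypot(c[...,0]-g[0],c[...,1]-g[1])<(32 if n!="marker" else 80)
        zz=c[...,2]
        if n in("black_a","white_w","black_b"):
            m=near&(zz>z-24)&(zz<z+10); P=c[m]
            o+=[len(P)]
            if len(P)>5:
                top=P[P[:,2]>z-6]; o+=["ctr",P.mean(0).round(1),"fit",fitc(P[P[:,2]<z-4],11).round(1) if (P[:,2]<z-4).sum()>5 else None,"top",top.mean(0).round(1)]
        else:
            m=near&(zz>5); P=c[m]; o+=[len(P),P.mean(0).round(1),P[:,2].max().round(1)] if len(P) else [0]
    print(*o)
# orange collar
for n in D:
    d=D[n];hsv=cv2.cvtColor(d["p"],cv2.COLOR_BGR2HSV)
    m=cv2.inRange(hsv,(3,130,90),(14,255,255))
    g=proj(d["K"],d["V"],ray(T["K"],T["V"],224,258,6))
    M=np.zeros_like(m);cv2.circle(M,tuple(int(x) for x in g),14,255,-1);m&=M
    v,u=np.nonzero(m); q=cv2.boundingRect(m); print("collar",n,g.round(),len(u),q,ray(d["K"],d["V"],u.mean(),v.mean(),8).round(1),ray(d["K"],d["V"],q[0]+(q[2]-1)/2,q[1]+(q[3]-1)/2,6).round(1))
# strip & board via depth: board-height points
for n,c in(("top",ct),("scene",cs)):
    d=D[n];z=c[...,2];g=ray(T["K"],T["V"],276,201,45)
    near=np.hypot(c[...,0]-g[0],c[...,1]-g[1])<175
    m=(near&(z>30)&(z<75)).astype(np.uint8)
    # drop small blobs
    k,l,s,_=cv2.connectedComponentsWithStats(m); i=1+s[1:,4].argmax(); P=c[l==i][:,:2].astype(np.float32)
    print(n,"shelf",cv2.minAreaRect(P),np.median(z[l==i]), len(P))
    dark=(l==i)&(d["p"].max(-1)<70)&(z<52); Q=c[dark][:,:2].astype(np.float32)
    r=cv2.minAreaRect(Q);print(" strip",r,Q.mean(0),cv2.fitLine(Q,cv2.DIST_L2,0,.01,.01).ravel())
E
```

```text
black_a [614. -23.] 58 ctr [622.4 -22.1 137.6] fit [623.7 -22.3] top [623.1 -21.8 138.9] 142 ctr [627.  -29.8 129.8] fit [623.  -24.8] top [624.8 -27.3 137.3]
white_w [ 446. -150.] 53 ctr [ 445.3 -155.1   92.2] fit [ 445.  -157.7] top [ 445.2 -156.2   93.9] 135 ctr [ 449.7 -162.9   85.3] fit [ 445. -159.] top [ 446.9 -161.2   92.5]
black_b [ 509. -321.] 58 ctr [ 511.6 -328.3   91.2] fit [ 512.  -331.3] top [ 511.9 -329.4   94.3] 192 ctr [ 517.  -336.3   86. ] fit [ 512.1 -332.9] top [ 514.5 -334.4   92.6]
collar [456. 165.] 64 [456.7 164.   10.4] 19.2 62 [457.2 159.2   8.1] 11.7
vial [ 579. -254.] 84 [ 574.4 -254.1   39.9] 64.2 333 [ 582.9 -266.3   35.7] 60.9
tall [ 687. -238.] 292 [ 694.5 -243.8   80.5] 133.9 232 [ 704.5 -256.1  110.7] 130.3
cup [ 657. -375.] 149 [ 649.4 -361.3   43. ] 97.9 1042 [ 642.3 -361.9   66. ] 97.0
flask [487. 337.] 375 [486.5 339.8  66.2] 115.1 609 [495.8 331.4  52.3] 108.6
marker [441. -56.] 1230 [ 417.8  -14.6 1200.4] 1551.6 187 [444.7 -62.    8.7] 14.1
collar scene [281. 186.] 107 (274, 183, 14, 10) [459.1 157.9   8. ] [458.3 159.5   6. ]
collar top [224. 258.] 5 (220, 253, 11, 10) [461.  157.9   8. ] [458.  162.8   6. ]
top shelf ((614.1378784179688, 10.929031372070312), (84.45640563964844, 304.7165222167969), 15.837977409362793) 44.732848634983384 2960
 strip ((612.888671875, 18.881210327148438), (58.85420227050781, 283.4652099609375), 21.249954223632812) [613.6136   18.15594] [ 2.7452201e-01 -9.6158081e-01  6.1361383e+02  1.8155935e+01]
scene shelf ((615.4447631835938, 6.9947052001953125), (85.07459259033203, 309.67913818359375), 15.88442611694336) 43.8789310726416 3241
 strip ((616.3922119140625, 4.6120452880859375), (82.75971984863281, 302.017333984375), 16.208539962768555) [621.4019     -3.7981615] [ 2.8376111e-01 -9.5889503e-01  6.2140179e+02 -3.7981703e+00]
```

```bash
cat >> h.py <<'E'
def go(c,t):
    """c,t: commanded/target (x,y,z mm, yaw deg of tool x) -> fractions"""
    a=np.radians(c[3]);R=np.array([[np.cos(a),np.sin(a),0],[np.sin(a),-np.cos(a),0],[0,0,-1]])
    s=R.T@(np.array(t[:3],float)-c[:3])/600
    return s.round(4),round(-((t[3]-c[3]+180)%360-180)/180,4)
E
python3 - <<'E'
from h import *
print(go((222.98,-556.994,222.623,21.82),(445.1,-158.3,165,105.86)))
E
```

```text
(array([ 0.5907, -0.4793,  0.096 ]), -0.4669)
```

Call:
move_arm(steps="0.591 -0.479 0.096 -0.467 87.8;0.591 -0.479 0.096 -0.467 87.8;0.591 -0.479 0.096 -0.467 87.8;0.591 -0.479 0.096 -0.467 87.8;0.591 -0.479 0.096 -0.467 87.8;0.591 -0.479 0.096 -0.467 87.8;0.591 -0.479 0.096 -0.467 87.8;0.591 -0.479 0.096 -0.467 87.8", grip_force=20)

```text
clock: 1.1
tool_pos: [445.7, -155.1, 164.4]
orientation: [-0.001, 0.599, 0.801, 0.0]
force: [0.9, 0.0, 0.7]
width: 1.002
grip_force: 0.0
```

Call:
move_arm(steps="0 0 0 0 87.8;0 0 0 0 87.8")

```text
clock: 1.35
tool_pos: [445.1, -159.0, 165.0]
orientation: [-0.0, 0.604, 0.797, -0.0]
force: [-0.2, 0.5, -0.3]
width: 0.999
grip_force: 0.0
```

Run:
```python
from h import *
s=robot.observe(); q=s["orientation"];print(s["tool_pos"],np.degrees(2*np.arctan2(q[2],q[1])),q)
```

```text
[ 445.07318312 -158.99066573  165.04186563] 105.73260193428396 [-6.61751673e-05  6.03676975e-01  7.97228990e-01 -2.07369655e-04]
```

Call:
move_arm(steps="0 0 0.08 0 87.8;0 0 0.16 0 87.8;0 0 0.2333 0 87.8;0 0 0.2333 0 87.8;0 0 0.2333 0 20;0 0 0.2333 0 20;0 0 0.2333 0 20;0 0 0.2333 0 20", grip_force=20)

```text
clock: 2.35
tool_pos: [445.9, -158.6, 25.9]
orientation: [0.001, 0.603, 0.798, 0.0]
force: [-0.1, -0.3, -0.4]
width: 0.585
grip_force: 0.0
```

Call:
move_arm(steps="0 0 0 0 20;0 0 0 0 20;0 0 0 0 20")

```text
clock: 2.72
tool_pos: [445.9, -158.5, 25.4]
orientation: [0.0, 0.603, 0.798, 0.0]
force: [0.9, 1.1, 6.0]
width: 0.427
grip_force: 20.0
```

Run:
```python
from h import *
print(go((445.1,-158.6,25,105.8),(611.7,20,180,105.8)))
```

```text
(array([ 0.2108,  0.3482, -0.2583]), -0.0)
```

Call:
move_arm(steps="0 0 -0.05 0 20;0 0 -0.12 0 20;0 0 -0.19 0 20;0 0 -0.258 0 20;0 0 -0.258 0 20")

```text
clock: 3.35
tool_pos: [447.1, -159.3, 182.3]
orientation: [0.003, 0.603, 0.798, 0.0]
force: [0.1, -0.1, -1.2]
width: 0.431
grip_force: 20.0
```

Call:
move_arm(steps="0.04 0.06 0 0 20;0.09 0.15 0 0 20;0.14 0.24 0 0 20;0.19 0.32 0 0 20;0.211 0.348 0 0 20;0.211 0.348 0 0 20;0.211 0.348 0 0 20;0.211 0.348 0 0 20")

```text
clock: 4.35
tool_pos: [610.4, 19.1, 179.7]
orientation: [-0.0, 0.603, 0.798, -0.0]
force: [0.4, 1.1, -0.5]
width: 0.421
grip_force: 20.0
```

Run:
```python
from h import *
s=robot.observe(); q=s["orientation"];print(s["tool_pos"],np.degrees(2*np.arctan2(q[2],q[1])))
p,d,K,V=grab("scene"); cv2.imwrite("pics/s1.png",p); np.savez("s1.npz",p=p,d=d,K=K,V=V)
c=cloud(d,K,V); z=c[...,2]; hv=cv2.cvtColor(p,cv2.COLOR_BGR2HSV)
for n,g,lo,hi,r in(("a body",(623.4,-23.5),55,98,19),("a cap",(623.4,-23.5),112,137,11),("w body",(611.7,20),157,210,19)):
    m=(np.hypot(c[...,0]-g[0],c[...,1]-g[1])<30)&(z>lo)&(z<hi)
    P=c[m]; print(n,len(P),fitc(P,r).round(1))
```

```text
[610.38086038  19.13974595 179.73124513] 105.78469752861356
a body 326 [623.5 -25.2]
a cap 124 [623.  -24.6]
w body 545 [608.4  18.1]
```

View pics/s1.png

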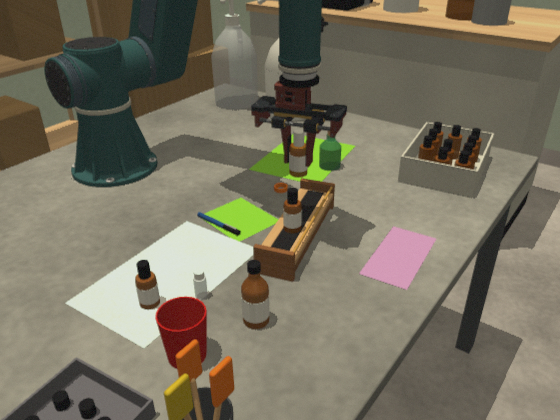

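The picture shows the white-capped bottle hanging upright in the gripper at (298,155), above the free part of the shelf, with black_a undisturbed at (292,210).

Run:
```python
from h import *
d=np.load("s1.npz");p=d["p"];c=cloud(d["d"],d["K"],d["V"]);z=c[...,2]
A=np.array([623.2,-24.9]);xs=np.array([.962,.273]);ys=np.array([-.273,.962])
for lo,hi in((155,168),(160,175),(196,211)):
    m=(np.hypot(c[...,0]-610,c[...,1]-19)<26)&(z>lo)&(z<hi); P=c[m]; f=fitc(P,19); print(lo,len(P),f.round(1),"rel xs,ys",((f-A)@xs).round(1),((f-A)@ys).round(1))
m=(np.hypot(c[...,0]-610,c[...,1]-19)<30)&(z>140)&(z<260)
print("zmin",np.percentile(z[m],[0,1,2,50,99]))
```

```text
155 100 [607.6  18.4] rel xs,ys -3.2 45.9
160 116 [607.5  18.2] rel xs,ys -3.4 45.8
196 149 [607.6  18.1] rel xs,ys -3.3 45.6
zmin [151.41956149 153.95753833 155.47049796 207.22723293 254.25931302]
```

Call:
move_arm(steps="-0.001 0.004 0.03 0 20;-0.001 0.004 0.07 0 20;-0.001 0.004 0.11 0 20;-0.001 0.004 0.15 0 20;-0.001 0.004 0.17 0 20;-0.001 0.004 0.18 0 20;-0.001 0.004 0.181 0 20;-0.001 0.004 0.181 0 20")

```text
clock: 5.4
tool_pos: [614.7, 20.5, 72.0]
orientation: [0.001, 0.603, 0.798, 0.0]
force: [-0.4, 0.7, -0.4]
width: 0.429
grip_force: 20.0
```

Call:
move_arm(steps="0 0 0.0005 0 20;0 0 0.001 0 20;0 0 0.001 0 20")

```text
clock: 5.78
tool_pos: [614.1, 20.6, 70.9]
orientation: [0.0, 0.603, 0.798, 0.0]
force: [-0.3, 0.0, -1.1]
width: 0.429
grip_force: 20.0
```

Call:
move_arm(steps="0 0 0.001 0 20;0 0 0.0015 0 20;0 0 0.0015 0 20;0 0 0.0015 0 20")

```text
clock: 6.28
tool_pos: [614.2, 20.6, 70.4]
orientation: [0.0, 0.603, 0.798, 0.0]
force: [-2.7, 1.4, 5.7]
width: 0.43
grip_force: 20.0
```

Contact shows about 6 N upward, so I release and rise.

Call:
move_arm(steps="0 0 0 0 62;0 0 0 0 62;0 0 0 0 62;0 0 0 0 62;0 0 -0.05 0 62;0 0 -0.1 0 62;0 0 -0.18 0 62;0 0 -0.18 0 62")

```text
clock: 7.28
tool_pos: [617.1, 20.4, 181.9]
orientation: [0.003, 0.603, 0.798, 0.002]
force: [-0.2, 1.2, -0.5]
width: 0.707
grip_force: 0.0
```

```bash
cat >> h.py <<'E'
A=np.array([623.2,-24.9]);xs=np.array([.962,.273]);ys=np.array([-.273,.962])
def meas(c,g,base,h=0):
    z=c[...,2];near=np.hypot(c[...,0]-g[0],c[...,1]-g[1])<26
    r=[]
    for lo,hi,R in((base+6,base+54,19),(base+68+h,base+91,11)):
        P=c[near&(z>lo)&(z<hi)]; r.append(fitc(P,R).round(1))
    return r
E
python3 - <<'E'
from h import *
s=robot.observe();print(s["tool_pos"])
p,d,K,V=grab("scene");cv2.imwrite("pics/s2.png",p);c=cloud(d,K,V)
for n,g,b in(("a",(623,-24),45),("w",(613,20),45)):
    for f in meas(c,g,b): print(n,f,"rel a xs,ys",((f-A)@xs).round(1),((f-A)@ys).round(1))
# collar in both views
for n in("scene","top"):
    p,d,K,V=grab(n); c=cloud(d,K,V); hv=cv2.cvtColor(p,cv2.COLOR_BGR2HSV)
    near=np.hypot(c[...,0]-457,c[...,1]-161)<40
    P=c[near&(c[...,2]>6)&(c[...,2]<25)];x=P[:,:2].astype(np.float32)
    print(n,len(P),P.mean(0).round(1),cv2.minEnclosingCircle(x),fitc(P,16).round(1))
E
```

```text
[617.0858933   20.42838449 181.9169068 ]
a [623.4 -25.1] rel a xs,ys 0.1 -0.2
a [632.2 -41. ] rel a xs,ys 4.3 -17.9
w [611.5  19.3] rel a xs,ys 0.8 45.7
w [611.   19.8] rel a xs,ys 0.5 46.3
scene 51 [457.3 160.    8.9] ((458.36517333984375, 159.47848510742188), 20.436603546142578) [457.7 160.5]
top 20 [456.5 176.5  11.1] ((456.64404296875, 178.3224639892578), 17.800947189331055) [456.4 163.9]
```

Run:
```python
from h import *
print(go((614.2,20.6,178.4,105.8),(459,161.8,60,105.8)))
```

```text
(array([ 0.2969, -0.1848,  0.1973]), -0.0)
```

Call:
move_arm(steps="0.297 -0.185 0 0 62;0.297 -0.185 0 0 62;0.297 -0.185 0 0 62;0.297 -0.185 0.05 0 62;0.297 -0.185 0.12 0 62;0.297 -0.185 0.197 0 62;0.297 -0.185 0.197 0 62;0.297 -0.185 0.197 0 62")

```text
clock: 8.43
tool_pos: [458.5, 161.6, 59.9]
orientation: [-0.0, 0.603, 0.798, -0.0]
force: [-0.4, 0.4, 0.0]
width: 0.705
grip_force: 0.0
```

Call:
move_arm(steps="0 0 0 0 62;0 0 0 0 62")

```text
clock: 8.68
tool_pos: [459.6, 161.8, 60.9]
orientation: [0.001, 0.603, 0.798, 0.001]
force: [0.7, -0.4, 0.5]
width: 0.706
grip_force: 0.0
```

Run:
```python
from h import *
s=robot.observe();print(s["tool_pos"],s["width"])
p,d,K,V=grab("scene");g=proj(K,V,(458,161,6)).astype(int);print(g)
cv2.imwrite("pics/s3.png",cv2.resize(p[g[1]-70:g[1]+40,g[0]-70:g[0]+70],None,fx=5,fy=5,interpolation=cv2.INTER_CUBIC))
```

```text
[459.60378367 161.79536273  60.92666752] 0.7063170921460429
[280 187]
```

View pics/s3.png

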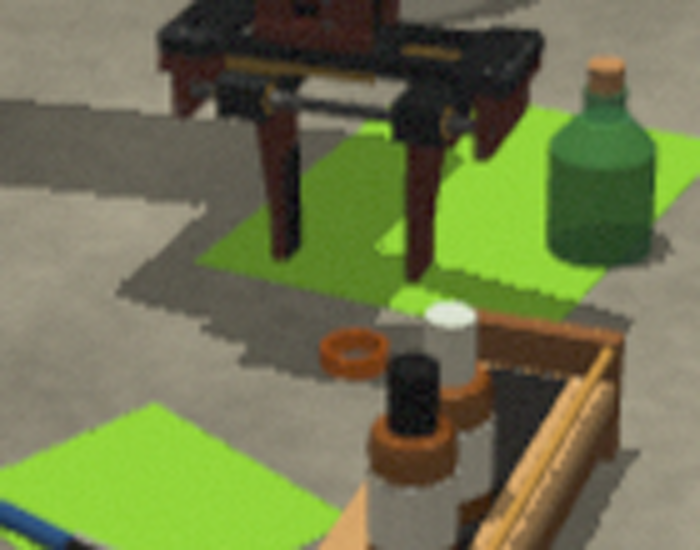

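The crop shows both fingertips, at (287,255) and (418,275), centred above the orange collar at (354,352). White_w stands behind black_a on the shelf. The grasp is lined up, so I descend.

Call:
move_arm(steps="0 0 0.04 0 62;0 0 0.08 0 62;0 0 0.0935 0 62;0 0 0.0935 0 62;0 0 0.0935 0 62;0 0 0.0935 0 20;0 0 0.0935 0 20;0 0 0.0935 0 20", grip_force=8)

```text
clock: 9.72
tool_pos: [458.7, 161.7, 3.8]
orientation: [0.0, 0.603, 0.798, 0.0]
force: [0.3, 0.5, 1.6]
width: 0.411
grip_force: 8.1
```

Call:
move_arm(steps="0 0 0 0 20;0 0 0 0 20;0 0 0 0 20;0 0 0 0 20")

```text
clock: 10.22
tool_pos: [458.7, 161.7, 3.7]
orientation: [0.0, 0.603, 0.798, 0.0]
force: [0.4, 0.6, 5.8]
width: 0.413
grip_force: 8.0
```

Run:
```python
from h import *
print(go((458.7,161.7,3.7,105.8),(614.2,20.6,175,105.8)))
```

```text
(array([-0.2968,  0.1853, -0.2855]), -0.0)
```

Call:
move_arm(steps="0 0 -0.05 0 20;0 0 -0.12 0 20;0 0 -0.2 0 20;0 0 -0.285 0 20;0 0 -0.285 0 20")

```text
clock: 10.85
tool_pos: [461.3, 162.2, 177.9]
orientation: [0.002, 0.603, 0.798, 0.003]
force: [0.0, -0.5, -0.6]
width: 0.409
grip_force: 8.0
```

Call:
move_arm(steps="-0.06 0.04 0 0 20;-0.14 0.09 0 0 20;-0.22 0.14 0 0 20;-0.28 0.175 0 0 20;-0.297 0.185 0 0 20;-0.297 0.185 0 0 20;-0.297 0.185 0 0 20;-0.297 0.185 0 0 20")

```text
clock: 11.85
tool_pos: [612.9, 21.7, 174.4]
orientation: [-0.0, 0.602, 0.798, -0.0]
force: [-0.6, 1.3, 0.2]
width: 0.409
grip_force: 8.0
```

Run:
```python
from h import *
s=robot.observe();print(s["tool_pos"],s["width"])
p,d,K,V=grab("scene");c=cloud(d,K,V);z=c[...,2];np.savez("s4.npz",p=p,d=d,K=K,V=V)
hv=cv2.cvtColor(p,cv2.COLOR_BGR2HSV)
near=np.hypot(c[...,0]-612,c[...,1]-20)<30
f=fitc(c[near&(z>114)&(z<136)],11);print("w cap",f,(near&(z>114)&(z<136)).sum())
og=(hv[...,0]>2)&(hv[...,0]<15)&(hv[...,1]>150)&(hv[...,2]>100)
m=near&og&(z>160)&(z<195)
P=c[m];print("collar",len(P),P.mean(0).round(1),np.percentile(P[:,2],[2,50,98]).round(1),fitc(P,18).round(1))
k=fitc(P,18);print("move xs,ys",(f-k)@xs,(f-k)@ys)
g=proj(K,V,(612,20,160)).astype(int)
cv2.imwrite("pics/s4.png",cv2.resize(p[g[1]-50:g[1]+60,g[0]-70:g[0]+70],None,fx=5,fy=5,interpolation=cv2.INTER_CUBIC))
```

```text
[612.89702769  21.74967751 174.42772118] 0.409193677726326
w cap [611.38493319  19.87714958] 82
collar 116 [610.   19.6 176.7] [170.5 176.8 181.3] [612.2  21.8]
move xs,ys -1.3426578438009669 -1.6533182177244017
```

View pics/s4.png

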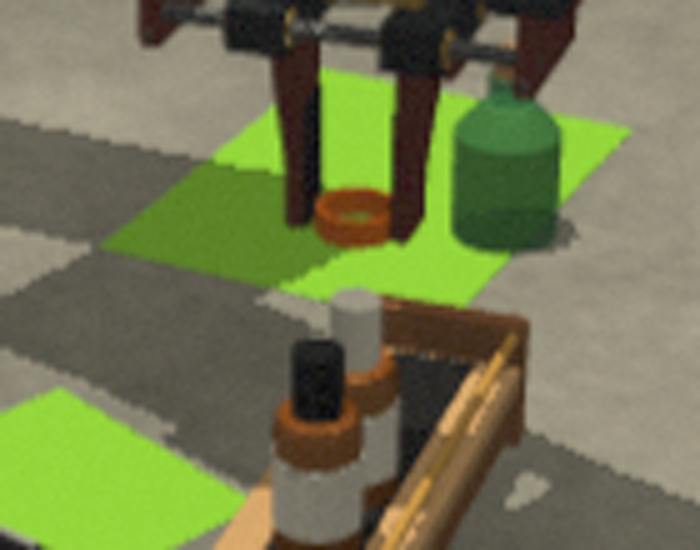

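The crop shows the collar held level at (354,217), with the white cap below it at (357,315), so it is nearly centred. I'll refine the offset before lowering it.

Run:
```python
from h import *
for i in range(3):
    s=robot.observe();
    p,d,K,V=grab("scene");c=cloud(d,K,V);z=c[...,2]
    hv=cv2.cvtColor(p,cv2.COLOR_BGR2HSV)
    near=np.hypot(c[...,0]-612,c[...,1]-20)<30
    f=fitc(c[near&(z>114)&(z<136)],11)
    og=((hv[...,0]>2)&(hv[...,0]<15)&(hv[...,1]>150)&(hv[...,2]>90)&near&(z>163)&(z<195)).astype(np.uint8)
    P=c[og>0]
    o=-V[:3,:3].T@V[:3,3]; vd=(f-o[:2]);vd/=np.linalg.norm(vd); t=(P[:,:2]-f)@vd
    # outer near wall: per image column the lowest pixels; low z half on near side
    Q=P[(t<np.median(t))&(P[:,2]<177)]
    k=fitc(Q,18)
    # silhouette centre: bounding box cols at mid-height
    u=np.nonzero(og.sum(0))[0];v=np.nonzero(og.sum(1))[0]
    b=ray(K,V,(u[0]+u[-1])/2,(v[0]+v[-1])/2,176.5)[:2]
    e=np.array(cv2.minEnclosingCircle(P[:,:2].astype(np.float32))[0])
    top=c[near&(z>137)&(z<145)].mean(0)
    print(s["tool_pos"].round(1),"cap",f.round(1),top.round(1))
    for n,q in(("near",k),("box",b),("enc",e)): print("  ",n,q.round(1),"need xs,ys",((f-q)@xs).round(1),((f-q)@ys).round(1))
```

```text
[613.2  21.6 174.6] cap [611.5  20. ] [612.2  17.9 137.9]
   near [610.6  23.1] need xs,ys 0.0 -3.2
   box [609.9  19.2] need xs,ys 1.8 0.3
   enc [611.   20.7] need xs,ys 0.3 -0.8
[613.4  21.5 174.7] cap [611.2  19.8] [612.   18.5 138.1]
   near [609.8  22.1] need xs,ys 0.7 -2.6
   box [609.9  19.2] need xs,ys 1.4 0.2
   enc [611.2  21. ] need xs,ys -0.3 -1.1
[613.6  21.3 174.8] cap [611.4  19.2] [612.2  18.2 138. ]
   near [610.1  22.7] need xs,ys 0.3 -3.7
   box [609.9  19.2] need xs,ys 1.5 -0.4
   enc [612.   19.8] need xs,ys -0.7 -0.4
```

Call:
move_arm(steps="-0.002 0.0005 0.02 0 20;-0.002 0.0005 0.035 0 20;-0.002 0.0005 0.045 0 20;-0.002 0.0005 0.05 0 20;-0.002 0.0005 0.055 0 20;-0.002 0.0005 0.06 0 20;-0.002 0.0005 0.061 0 20;-0.002 0.0005 0.061 0 20")

```text
clock: 13.05
tool_pos: [614.7, 19.5, 138.0]
orientation: [0.0, 0.603, 0.798, 0.0]
force: [0.1, -0.3, -0.1]
width: 0.408
grip_force: 8.0
```

Run:
```python
from h import *
s=robot.observe();print(s["tool_pos"],s["force"],s["ft_torque"])
p,d,K,V=grab("scene");c=cloud(d,K,V)
print(meas(c,(623,-24),45)[0],meas(c,(612,20),45)[0])
g=proj(K,V,(612,20,120)).astype(int)
cv2.imwrite("pics/s5.png",cv2.resize(p[g[1]-50:g[1]+60,g[0]-70:g[0]+70],None,fx=5,fy=5,interpolation=cv2.INTER_CUBIC))
```

```text
[614.69358648  19.54256019 137.97112989] [ 0.06843825 -0.30363114 -0.14105042] [-0.06526914 -0.10254559  0.00444882]
[623.4 -25.2] [646.5  11.9]
```

View pics/s5.png

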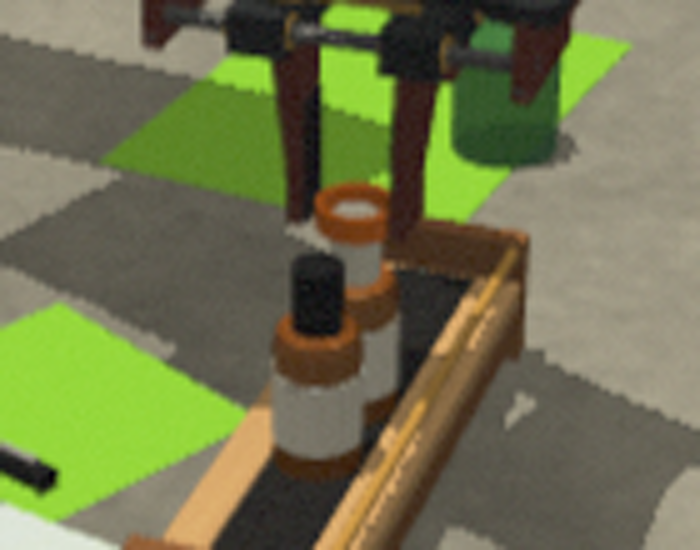

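The crop shows the white cap inside the ring at (355,210), with no contact force. I'll continue down to the shoulder.

Call:
move_arm(steps="0 0 0.01 0 20;0 0 0.018 0 20;0 0 0.025 0 20;0 0 0.03 0 20;0 0 0.035 0 20;0 0 0.0375 0 20;0 0 0.0375 0 20;0 0 0.0375 0 20")

```text
clock: 14.1
tool_pos: [614.8, 19.5, 115.5]
orientation: [0.0, 0.603, 0.798, 0.0]
force: [-0.8, -0.2, 0.3]
width: 0.411
grip_force: 8.0
```

Still free. I lower it about 1.5 mm more, then release and rise.

Call:
move_arm(steps="0 0 0.0015 0 20;0 0 0.0025 0 20;0 0 0.0025 0 20;0 0 0.0025 0 62;0 0 0.0025 0 62;0 0 0.0025 0 62;0 0 0.0025 0 62;0 0 0.0025 0 62")

```text
clock: 15.1
tool_pos: [614.7, 19.5, 113.9]
orientation: [-0.0, 0.603, 0.798, 0.0]
force: [0.7, -0.1, 0.5]
width: 0.707
grip_force: 0.0
```

Call:
move_arm(steps="0 0 -0.03 0 62;0 0 -0.08 0 62;0 0 -0.12 0 62;0 0 -0.12 0 62;0 0 -0.12 0 62")

```text
clock: 15.72
tool_pos: [614.3, 19.5, 185.7]
orientation: [-0.0, 0.603, 0.798, -0.0]
force: [-0.4, 0.2, -1.0]
width: 0.709
grip_force: 0.0
```

Run:
```python
from h import *
s=robot.observe();print(s["tool_pos"],s["force"])
p,d,K,V=grab("scene");c=cloud(d,K,V);z=c[...,2]
f=meas(c,(612,20),45,14);print(meas(c,(623,-24),45)[0],f)
near=np.hypot(c[...,0]-612,c[...,1]-20)<30
hv=cv2.cvtColor(p,cv2.COLOR_BGR2HSV)
P=c[near&(z>110)&(z<122)];print("collar",len(P),fitc(P,18),np.percentile(P[:,2],[1,99]))
g=proj(K,V,(612,20,120)).astype(int)
cv2.imwrite("pics/s6.png",cv2.resize(p[g[1]-50:g[1]+60,g[0]-70:g[0]+70],None,fx=5,fy=5,interpolation=cv2.INTER_CUBIC))
print("to b",go((*s["tool_pos"],105.8),(513,-331.8,185,105.8)),go((*s["tool_pos"],105.8),(*s["tool_pos"],88)))
```

```text
[614.29617324  19.54496133 185.71481216] [-0.36632959  0.18527907 -1.04118966]
[623.2 -25. ] [array([611.4,  19.3]), array([611.1,  20.5])]
collar 85 [610.32674751  20.4997699 ] [110.50320015 121.7447957 ]
to b (array([-0.5175, -0.3219,  0.0012]), -0.0) (array([0., 0., 0.]), 0.0989)
```

View pics/s6.png

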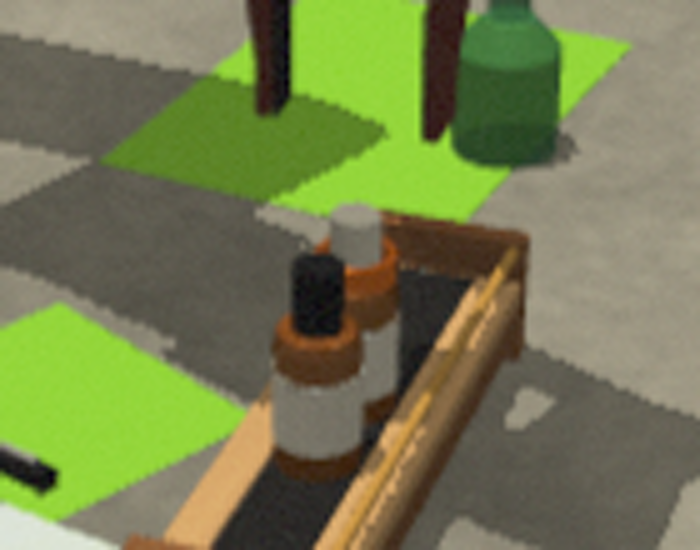

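The crop shows the collar seated on white_w's shoulder around the cap at (357,262), with both bottles upright. Next is black_b.

Call:
move_arm(steps="-0.5175 -0.322 0 0 80;-0.5175 -0.322 0 0 80;-0.5175 -0.322 0 0 80;-0.5175 -0.322 0 0 80;-0.5175 -0.322 0 0 80;-0.5175 -0.322 0 0 80;-0.5175 -0.322 0 0 80;-0.5175 -0.322 0 0 80", grip_force=20)

```text
clock: 16.77
tool_pos: [513.1, -331.2, 184.7]
orientation: [-0.001, 0.603, 0.798, 0.0]
force: [0.4, 0.2, -0.8]
width: 0.908
grip_force: 0.0
```

Call:
move_arm(steps="0 0 0 0 80;0 0 0 0 80;0 0 0 0 80")

```text
clock: 17.15
tool_pos: [514.1, -331.1, 185.9]
orientation: [-0.0, 0.602, 0.798, 0.0]
force: [-0.5, -0.2, 0.8]
width: 0.911
grip_force: 0.0
```

Call:
move_arm(steps="0 0 0.08 0 80;0 0 0.16 0 80;0 0 0.23 0 80;0 0 0.2675 0 80;0 0 0.2675 0 80;0 0 0.2675 0 20;0 0 0.2675 0 20;0 0 0.2675 0 20")

```text
clock: 18.15
tool_pos: [514.4, -332.5, 26.5]
orientation: [0.001, 0.603, 0.798, -0.0]
force: [0.3, -0.4, 0.4]
width: 0.61
grip_force: 0.0
```

Call:
move_arm(steps="0 0 0 0 20;0 0 0 0 20;0 0 0 0 20;0 0 0 0 20")

```text
clock: 18.65
tool_pos: [514.0, -332.1, 25.7]
orientation: [0.0, 0.603, 0.798, 0.0]
force: [-0.4, 0.4, 5.9]
width: 0.429
grip_force: 20.0
```

Call:
move_arm(steps="0 0 -0.04 0 20;0 0 -0.1 0 20;0 0 -0.17 0 20;0 0 -0.24 0 20;0 0 -0.272 0 20;0 0 -0.272 0 20")

```text
clock: 19.4
tool_pos: [514.4, -332.6, 189.8]
orientation: [0.001, 0.603, 0.798, -0.0]
force: [0.3, -0.2, -0.9]
width: 0.428
grip_force: 20.0
```

Run:
```python
from h import *
print(go((514,-332.1,188,105.8),(601.8,64.4,188,105.8)))
```

```text
(array([0.596 , 0.3207, 0.    ]), -0.0)
```

Call:
move_arm(steps="0.06 0.03 0 0 20;0.15 0.08 0 0 20;0.24 0.13 0 0 20;0.33 0.18 0 0 20;0.42 0.226 0 0 20;0.51 0.275 0 0 20;0.57 0.307 0 0 20;0.596 0.321 0 0 20")

```text
clock: 20.4
tool_pos: [600.2, 66.8, 186.6]
orientation: [-0.001, 0.602, 0.799, -0.001]
force: [0.3, -1.6, -0.9]
width: 0.429
grip_force: 20.0
```

Call:
move_arm(steps="0 0 0 0 20;0 0 0 0 20;0 0 0 0 20;0 0 0 0 20")

```text
clock: 20.9
tool_pos: [601.1, 63.6, 188.7]
orientation: [0.0, 0.603, 0.798, -0.0]
force: [1.0, 0.7, -0.6]
width: 0.428
grip_force: 20.0
```

Run:
```python
from h import *
for i in range(2):
    s=robot.observe();T=s["tool_pos"];print(T)
    p,d,K,V=grab("scene");c=cloud(d,K,V);z=c[...,2]
    w=meas(c,(612,20),45,14);print("w",w)
    b0=T[2]-25.5
    for lo,hi in((3,17),(42,54)):
        m=(np.hypot(c[...,0]-T[0]+2,c[...,1]-T[1]+1)<25)&(z>b0+lo)&(z<b0+hi);P=c[m];f=fitc(P,19)
        print("b",len(P),f.round(1),"rel w xs,ys",((f-w[0])@xs).round(1),((f-w[0])@ys).round(1),"rel a",((f-A)@xs).round(1),((f-A)@ys).round(1))
```

```text
[601.1447727   63.55490467 188.65611885]
w [array([611.4,  19.1]), array([611.4,  19.9])]
b 102 [598.2  62.4] rel w xs,ys -0.9 45.2 rel a -0.2 90.8
b 111 [598.3  62.1] rel w xs,ys -0.9 44.9 rel a -0.2 90.5
[601.20082072  63.78067122 188.73000811]
w [array([611.4,  19.4]), array([611.5,  19.7])]
b 102 [598.7  62.4] rel w xs,ys -0.5 44.8 rel a 0.2 90.7
b 104 [598.3  62.8] rel w xs,ys -0.8 45.3 rel a -0.1 91.1
```

Call:
move_arm(steps="0 0 0.03 0 20;0 0 0.075 0 20;0 0 0.12 0 20;0 0 0.16 0 20;0 0 0.18 0 20;0 0 0.192 0 20;0 0 0.196 0 20;0 0 0.196 0 20")

```text
clock: 22.0
tool_pos: [601.7, 64.7, 71.5]
orientation: [0.0, 0.603, 0.798, 0.0]
force: [0.2, 0.4, -0.8]
width: 0.431
grip_force: 20.0
```

Call:
move_arm(steps="0 0 0 0 20;0 0 0.0005 0 20;0 0 0.0005 0 20")

```text
clock: 22.38
tool_pos: [601.3, 64.7, 70.9]
orientation: [0.0, 0.603, 0.798, 0.0]
force: [-0.0, -0.5, -0.8]
width: 0.424
grip_force: 20.0
```

Call:
move_arm(steps="0 0 0.001 0 20;0 0 0.001 0 20;0 0 0.001 0 20")

```text
clock: 22.75
tool_pos: [601.4, 64.7, 70.7]
orientation: [0.0, 0.603, 0.798, 0.0]
force: [-1.4, 1.0, 5.3]
width: 0.433
grip_force: 20.0
```

Call:
move_arm(steps="0 0 0 0 62;0 0 0 0 62;0 0 0 0 62;0 0 0 0 62;0 0 -0.04 0 62;0 0 -0.1 0 62;0 0 -0.2 0 62;0 0 -0.2 0 62")

```text
clock: 23.75
tool_pos: [604.9, 64.7, 195.2]
orientation: [0.004, 0.603, 0.798, 0.003]
force: [0.8, -0.2, 0.0]
width: 0.705
grip_force: 0.0
```

Call:
move_arm(steps="0.1 -0.15 -0.05 0 62;0.1 -0.25 -0.05 0 62;0.1 -0.25 -0.05 0 62;0.1 -0.25 -0.05 0 62;0.1 -0.25 -0.05 0 62")

```text
clock: 24.38
tool_pos: [441.2, 81.3, 219.9]
orientation: [0.0, 0.603, 0.798, 0.0]
force: [-0.3, 0.4, -0.1]
width: 0.706
grip_force: 0.0
```

Run:
```python
from h import *
p,d,K,V=grab("scene");c=cloud(d,K,V);z=c[...,2]
for n,g,h in(("a",(623,-24),0),("w",(612,20),14),("b",(599,63),0)):
    r=meas(c,g,45,h);print(n,r,[(((f-A)@xs).round(1),((f-A)@ys).round(1)) for f in r])
g=proj(K,V,(612,20,100)).astype(int)
cv2.imwrite("pics/s7.png",cv2.resize(p[g[1]-60:g[1]+50,g[0]-70:g[0]+70],None,fx=5,fy=5,interpolation=cv2.INTER_CUBIC))
p,d,K,V=grab("top");g=proj(K,V,(612,20,100)).astype(int)
cv2.imwrite("pics/t7.png",cv2.resize(p[g[1]-50:g[1]+50,g[0]-70:g[0]+70],None,fx=5,fy=5,interpolation=cv2.INTER_CUBIC))
print(robot.observe()["tool_pos"])
```

```text
a [array([623.3, -25. ]), array([623.1, -24.7])] [(np.float64(0.1), np.float64(-0.1)), (np.float64(-0.0), np.float64(0.2))]
w [array([611.5,  19.3]), array([611. ,  19.8])] [(np.float64(0.8), np.float64(45.7)), (np.float64(0.5), np.float64(46.3))]
b [array([598.7,  63.2]), array([598.4,  64. ])] [(np.float64(0.5), np.float64(91.4)), (np.float64(0.4), np.float64(92.3))]
[441.79096234  81.25252919 219.84220611]
```

View pics/s7.png

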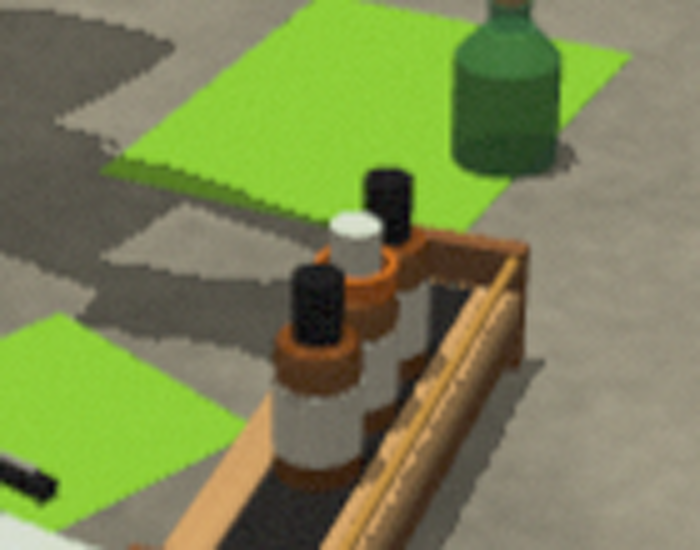

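View pics/t7.png

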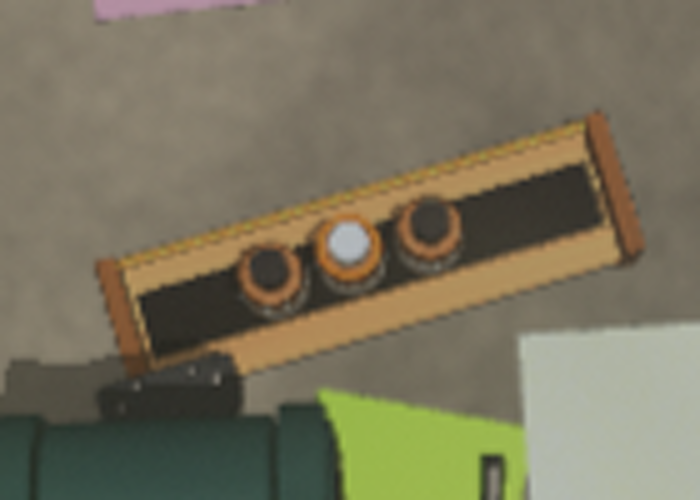

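Both crops show a straight, upright row on the strip. From above the caps are at (270,267), (349,242) and (430,220), spaced about 46 mm, with the collar seated level around the white cap. black_a is unmoved and the gripper is clear, so I hand the job in.

```bash
python3 -c "
from workcell import robot
print(robot.close_job())"
```

```text
the job is handed in; nothing more can be done
None
```

The three bottles stand upright in one straight row on the dark strip, about 46 mm centre to centre, with the white cap in the middle and the collar flat on its shoulder; the first bottle has not moved, and I handed the job in at about 24.5 s (the hand-in gave no verdict).

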